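Turn the rotary work stand to its red mark

ROBOT

A 6-joint arm with a two-finger parallel gripper is mounted at the origin on the work surface; the furniture and walls round the work are solid. World frame = base frame: x ahead of the robot, y to its left, z up, the work surface at z = 0. Lengths are in mm, angles in rad, forces in N, time in s.
With the tool pointing down it reaches from about 350 to 875 mm from the base axis. Payload 4.2 kg.
Tool frame: the origin (TCP) lies midway between the tips of the shut fingers; the grasp point (between the pads) lies 19 mm behind it (arm.tcp_to_grasp is the distance from the TCP to the grasp point, in mm); z points along the fingers, y is the line along which they close (so a half turn about z gives the same grasp; the last joint's range is limited). The gripper opens to 85 mm and grips with 20 to 120 N. Pads are 22 mm wide; open, the fingers measure 114 mm over their backs; the gripper's body (76 mm by 85 mm) begins 54 mm behind the grasp point. The pads swing forward as they close: fully open they stand 13 mm farther back than shut.
Start: joints at [-0.901, 0.385, 0.008, 0, -1.194, -0.259], TCP at [249.602, -572.973, 231.312] pointing down, gripper open.
Joint ranges: [-3.14, 3.14], [-1.21, 2.06], [-1.07, 1.41], [-3.16, 2.05], [-2.99, -0.16], [-3.1, 3.1]. Speed limits (rad/s): [2.79, 2.79, 3.14, 3.14, 3.14, 3.14].

INTERFACE

Orientations are given as a unit quaternion [x, y, z, w].
In Python, from bench import arm, imaging, job, models gives the robot as it stands.
- The arm moves only by the tool arm_command, never from a script. Its argument "rows" is a list of rows, each an object with "grip": the opening, from 0 (shut) to 1 (fully open); "linear": the shift along the tool's x, y, z in mm, a list of three; "rot": the turn, a rotation vector about the tool's x, y, z in rad, a list of three. In form: [{"grip": grip, "linear": [tx, ty, tz], "rot": [rx, ry, rz]}, ...]. A call has 1 to 10 rows; each row is the pose to reach, as a shift and turn from the pose commanded when the call began, along the tool's axes at that moment; what a row does not reach only later rows make up. A row lasts 1/8 s, in which the tool goes at most 62.5 mm and 10.7 degrees, less where a joint would pass 70% of its speed; a pose out of reach is approached as far as the arm can. A call with a gripper value outside its range is refused whole. The fingers move at their own pace and stop on an object; the grip force is fixed at half the most. Time passes only in rows, so rows that repeat a pose let the fingers close. It gives the time, the measured TCP pose, the force, the opening and the grip force at its end, in the units of the state.
- arm.read_state(): the state, without advancing time (a new reading comes with each control period).
- imaging.get_image(name): name is "scene" or "top" or "wrist"; returns a dict with "frame" (400x640x3 uint8, red, green, blue), "fx", "fy", "cx", "cy" (pixels), "extrinsics" (4x4, takes a point from world to camera coordinates); the wrist camera has in their place "T_tool_cam" (4x4, takes a point from camera to tool coordinates, whose origin is the TCP and whose axes are the flange's). Camera axes: x right, y down, z forward; pixel columns grow to the right and rows downward; lengths in mm; the calibration is good to about 2 mm. A picture is of the moment at which its call begins: read the wrist's pose just before it. There is no depth.
- job.job_done(): hands the job in; it is judged then, once.
Trained networks look in a picture, given as the dict that the camera call returned (one of the last four; its "shot" number tells which), for a name from the list of things; names that differ only in an ending like _2 or _b are one class to them, and where a whole thing is asked for, a point or a joint stands for the part that bears it (a point fixed in the world has none). Each returns a list of dicts, best first, with "score" (0 to 1); they miss things now and then, are a little off and sometimes report something else, mostly with a low value. They report only what shows in the picture. A call takes as long as a camera call. They do not tell look-alikes from the thing itself.
- models.spot_in(picture, query): "rect" ([left, top, right, bottom] in pixels, round what is visible of it).
- models.tip_of(picture, query): "pixel" ([column, row] in pixels: a listed point, or the origin of a listed thing).
The state is a dict: "clock": time; "joints": joint angles; "joint_vel": joint speeds; "joint_efforts": joint torques, N m; "position": TCP position; "ee_rot": TCP orientation; "contact_force": force on the tool from outside, world axes, zero at the start; "wrist_torque": the same for the moment, N m; "gripper_width": finger opening in mm; "grasp_force": force on a finger pad.
Only numpy, scipy, OpenCV 4.12 (cv2) and the standard library are available. Lean on these libraries where they do the work, as an engineer would, in place of code of your own. Each camera call takes 0.05 s, during which the arm holds its last target. There are 200 camera calls.

TASK

Turn the rotary work stand, by pushing on the wooden block clamped on its plate, until the plate's white pointer points at the red mark on the rim (not the blue or yellow one), with the pointer's tip within the width of the red mark. Then let go and leave it standing there, and leave the other things on the bench where they are.

Things in the scene. Friction and masses are not known exactly. Their poses are not given: they have to be found in the camera images.
- dial_base: Fixed round grey base of the rotary work stand, 200 mm diameter, 24 mm high, origin at the centre of its underside, x axis toward the red mark. Two bolted ears (up to 16 mm high with bolts, reaching 127 mm from the axis) on its +y and -y sides.
- axis (a point): Point on the stand's vertical turning axis, at the top face of the turning plate, 32 mm above the bench. The turning plate is a round dark metal disc, 156 mm diameter, 8 mm thick, lying on the base. Its top is clear on both long sides of the block.
- block_mid (a point): Centre of the pine block clamped flat on the turning plate, on the turning axis: 110 mm long, 45 mm wide, 45 mm high, its top 77 mm above the bench. x axis along its length, toward the pointer. A steel stop (8 mm thick, 34 mm wide, 16 mm high over the plate) holds each end. Two dark dowel holes in its top lie toward the pointer. It turns with the plate.
- pointer_tip (a point): Tip of the white pointer on the turning plate, 80 mm from the axis, just over the plate's edge, beyond one end of the block; the opposite end has no pointer. It turns with the plate. Its x axis points outward from the turning axis, z up.
- red_mark (a point): Centre of the red mark on the rim of the fixed base, 89 mm from the axis, 25 mm above the bench. The mark is 18 mm long radially and 18 mm wide along the rim. x axis outward from the turning axis, y along the rim, z up. Identical blue and yellow marks lie a third of a turn away on either side.
- turntable (a joint): Angle of the turning plate (rad), counter-clockwise from above; 0 and every full turn = pointer at the red mark. No end stops: it may turn either way. Steady friction of 0.15 N m (about 4 N when pushed 40 mm from the axis); it stays where it is left and does not spring back or coast.
- glue_mid (a point): Middle (84 mm up) of an upright yellow glue bottle with orange cap, 46 x 70 x 168 mm: bystander.
- gauge_mid (a point): Middle (26 mm up) of a wooden marking gauge, 67 x 200 x 52 mm: bystander.
Mind the look-alikes: they are no part of the job. Leave any green or turquoise look-alike of the part that bears glue_mid alone.

How it is judged (in metres and radians):
At the end, for the whole second after the job is handed in: The tip of the white pointer lies beside the red mark, within its 18 mm width (9 mm either side of its middle line), the plate is at rest and the glue bottle still stands (y of pointer_tip in the frame of red_mark between -0.009 and 0.009 m and x of pointer_tip in the frame of red_mark above -0.03 m and velocity of joint turntable between -0.03 and 0.03 rad/s and angle between glue_mid's own z axis and vertical below 0.2 rad); the robot touches nothing.
It fails at once if the glue bottle is pushed more than 3 cm (distance of glue_mid from where it was at the start of the episode above 0.03 m).
It fails at once if the marking gauge is pushed more than 3 cm (distance of gauge_mid from where it was at the start of the episode above 0.03 m).
It also fails if it takes over 48 s, if anything falls off the work surface, if the arm or the gripper's body presses on something with over 40 N, if the wrist force passes 120 N, or if a joint passes its speed limit or range.

## Working session

There is one attempt and no reset: what is moved stays moved. The work goes in short steps, Python scripts to look and compute and a tool call to move; the robot and the scene stay as the last step left them, time stands still between calls to the robot, and variables do not carry over. Pictures are saved under pics/ and viewed, at most 10 in all, crops included, and the job is handed in when it is done.

Besides the shell and the picture viewer there is one more tool, called after "Emit:" as name(argument=value, ...), one argument or row to a line, values as JSON. arm_command: Moves the arm, as the interface text tells. Its arguments: {"type":"object","properties":{"rows":{"type":"array"}},"required":["rows"]}

```bash
mkdir -p pics; cat > h.py <<'E'
import numpy as np, cv2
from bench import arm, imaging, job, models
def ray(p,px):
    E=np.array(p["extrinsics"]);R=E[:3,:3];t=E[:3,3]
    d=R.T@np.array([(px[0]-p["cx"])/p["fx"],(px[1]-p["cy"])/p["fy"],1]);return -R.T@t,d
def at(p,px,z):
    o,d=ray(p,px);return o+d*(z-o[2])/d[2]
def save(p,n): cv2.imwrite("pics/"+n,cv2.cvtColor(np.array(p["frame"]),cv2.COLOR_RGB2BGR))
E
python3 - <<'E'
from h import *
Z=dict(axis=32,block_mid=54.5,pointer_tip=33,red_mark=25,glue_mid=84,gauge_mid=26,dial_base=0)
for c in("top","scene"):
    p=imaging.get_image(c);save(p,c+"1.png")
    for q in Z:
        for r in models.tip_of(p,q)[:2]: print(c,q,round(r["score"],2),np.round(r["pixel"]),np.round(at(p,r["pixel"],Z[q])))
print(arm.read_state())
E
```

```text
top axis 0.88 [246. 229.] [509. 299.  32.]
top block_mid 0.73 [246. 225.] [518. 297.  54.]
top pointer_tip 0.82 [246. 197.] [586. 301.  33.]
top red_mark 0.58 [212. 250.] [460. 379.  25.]
top glue_mid 0.84 [328. 169.] [644. 114.  84.]
top glue_mid 0.8 [377. 152.] [684.   4.  84.]
top gauge_mid 0.84 [449. 191.] [ 605. -177.   26.]
top dial_base 0.65 [247. 231.] [506. 302.   0.]
scene axis 0.61 [300. 262.] [503. 307.  32.]
scene block_mid 0.94 [301. 254.] [506. 301.  55.]
scene pointer_tip 0.89 [275. 242.] [588. 296.  33.]
scene red_mark 0.59 [299. 296.] [454. 380.  25.]
scene glue_mid 0.93 [310. 148.] [683.  14.  84.]
scene glue_mid 0.73 [326. 121.] [ 716. -114.   84.]
scene gauge_mid 0.8 [368. 142.] [ 595. -165.   26.]
scene dial_base 0.69 [299. 268.] [508. 306.   0.]
scene dial_base 0.4 [274. 245.] [601. 288.   0.]
{'clock': 0.8, 'joints': array([-9.01392941e-01,  3.84695246e-01,  7.93872196e-03, -9.40511914e-06,
       -1.19403254e+00, -2.58589519e-01]), 'joint_vel': array([-3.14402731e-04,  8.21202825e-05, -1.09324396e-03, -1.16818709e-03,
        4.23821428e-04,  6.37290633e-04]), 'joint_efforts': array([ 1.02828265e-04, -3.92028737e+01,  1.88608754e+01,  4.19040844e+00,
       -2.09486325e-04, -8.30981790e-07]), 'position': array([ 249.61243811, -572.9750648 ,  231.32873857]), 'ee_rot': array([-2.03963862e-01,  9.78978418e-01, -1.29234651e-06,  5.53644973e-06]), 'contact_force': array([-0.10018565, -0.87685257, -0.66316558]), 'wrist_torque': array([-0.00816136, -0.0053141 ,  0.014241  ]), 'grasp_force': 0.0, 'gripper_width': 85.40234093885476}
```

View pics/top1.png

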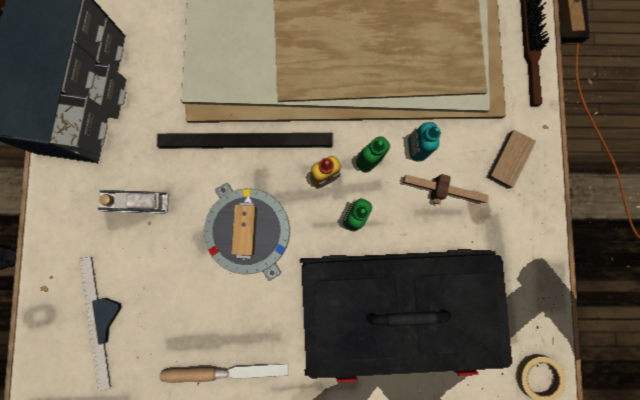

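View pics/scene1.png

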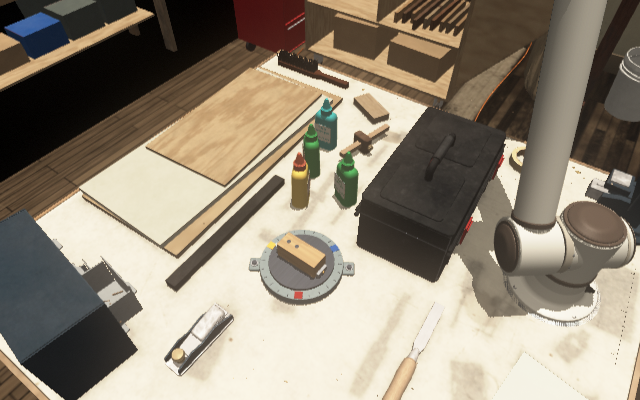

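The top view shows the dial near pixel (246,230), with the pointer up at the yellow mark. Red is lower-left at (212,250) and blue is at (280,250). The yellow glue bottle is at (325,170), and the toolbox lies between the arm and the dial. Red needs about +120° counter-clockwise from above. I'll raise the arm and move it above the dial, with the fingers across the block.

Emit:
arm_command(
  rows=[
    {"grip": 1,"linear": [0,0,-60],"rot": [0,0,0]},
    {"grip": 1,"linear": [0,0,-120],"rot": [0,0,0]},
    {"grip": 1,"linear": [0,0,-170],"rot": [0,0,0]},
    {"grip": 1,"linear": [0,0,-170],"rot": [0,0,0]},
    {"grip": 1,"linear": [-35,42,-170],"rot": [0,0,0.05]},
    {"grip": 1,"linear": [-70,84,-170],"rot": [0,0,0.1]},
    {"grip": 1,"linear": [-110,130,-170],"rot": [0,0,0.15]},
    {"grip": 1,"linear": [-145,175,-170],"rot": [0,0,0.2]},
    {"grip": 1,"linear": [-180,217,-170],"rot": [0,0,0.25]},
    {"grip": 1,"linear": [-215,260,-170],"rot": [0,0,0.3]},
  ],
)

```text
clock: 2.05
position: [342.7, -246.9, 400.5]
ee_rot: [-0.054, 0.999, 0.0, -0.0]
contact_force: [1.1, -0.3, -0.2]
gripper_width: 85.7
grasp_force: 0.0
```

```bash
cat >> h.py <<'E'
from scipy.spatial.transform import Rotation as Rn
def delta(x,y,z):
    s=arm.read_state();R=Rn.from_quat(s["ee_rot"]).as_matrix()
    print("clk",s["clock"],"pos",np.round(s["position"],1),"j",np.round(s["joints"],2),"yaw_y",round(np.degrees(np.arctan2(R[1,1],R[0,1])),1),"F",np.round(s["contact_force"],1))
    print("tool shift",np.round(R.T@(np.array([x,y,z])-s["position"]),1))
E
python3 -c "
from h import *
delta(506,302,400)"
```

```text
clk 2.05 pos [ 342.7 -246.9  400.5] j [-0.24 -0.05 -0.12 -0.   -1.51 -1.23] yaw_y 96.2 F [ 1.1 -0.3 -0.2]
tool shift [-222.   527.9    0.7]
```

Emit:
arm_command(
  rows=[
    {"grip": 1,"linear": [-22,53,0],"rot": [0,0,0.01]},
    {"grip": 1,"linear": [-44,106,0],"rot": [0,0,0.02]},
    {"grip": 1,"linear": [-67,159,0],"rot": [0,0,0.03]},
    {"grip": 1,"linear": [-89,212,0],"rot": [0,0,0.04]},
    {"grip": 1,"linear": [-111,265,0],"rot": [0,0,0.05]},
    {"grip": 1,"linear": [-133,318,0],"rot": [0,0,0.06]},
    {"grip": 1,"linear": [-155,371,0],"rot": [0,0,0.07]},
    {"grip": 1,"linear": [-178,424,0],"rot": [0,0,0.08]},
    {"grip": 1,"linear": [-200,477,0],"rot": [0,0,0.1]},
    {"grip": 1,"linear": [-222,528,0],"rot": [0,0,0.11]},
  ],
)

```text
clock: 3.3
position: [505.1, 302.4, 400.2]
ee_rot: [-0.0, 1.0, -0.0, -0.001]
contact_force: [1.1, -0.9, 0.7]
gripper_width: 85.5
grasp_force: 0.0
```

Emit:
arm_command(
  rows=[
    {"grip": 1,"linear": [0,0,0],"rot": [0,0,0]},
    {"grip": 1,"linear": [0,0,0],"rot": [0,0,0]},
    {"grip": 1,"linear": [0,0,0],"rot": [0,0,0]},
  ],
)

```text
clock: 3.68
position: [504.9, 299.5, 401.8]
ee_rot: [0.0, 1.0, 0.0, 0.0]
contact_force: [0.4, -0.5, 0.3]
gripper_width: 85.3
grasp_force: 0.0
```

```bash
cat >> h.py <<'E'
def wrist(n):
    s=arm.read_state();p=dict(imaging.get_image("wrist"));save(p,n)
    T=np.eye(4);T[:3,:3]=Rn.from_quat(s["ee_rot"]).as_matrix();T[:3,3]=s["position"]
    q=dict(p);q["extrinsics"]=np.linalg.inv(T@np.array(p["T_tool_cam"]));return p,q
def look(n):
    p,q=wrist(n);out={}
    for k,z in dict(axis=32,block_mid=54.5,pointer_tip=34,red_mark=25).items():
        for r in models.tip_of(p,k)[:2]:
            w=at(q,r["pixel"],z);out.setdefault(k,w);print(k,round(r["score"],2),np.round(r["pixel"]),np.round(w,1))
    return out
E
python3 -c "
from h import *
look('w1.png');delta(506,302,400)"
```

```text
axis 0.62 [199. 244.] [664.9  97.4  32. ]
block_mid 0.68 [316. 152.] [506.4 296.5  54.5]
block_mid 0.62 [199. 243.] [653.4 106.5  54.5]
pointer_tip 0.64 [314. 197.] [582.7 292.9  34. ]
red_mark 0.83 [369. 123.] [465.4 377.4  25. ]
clk 3.925 pos [505.1 299.9 402. ] j [ 0.81  0.26  0.24 -0.   -1.55 -2.38] yaw_y 90.0 F [0.3 1.1 0. ]
tool shift [-0.9  2.1  2. ]
```

View pics/w1.png

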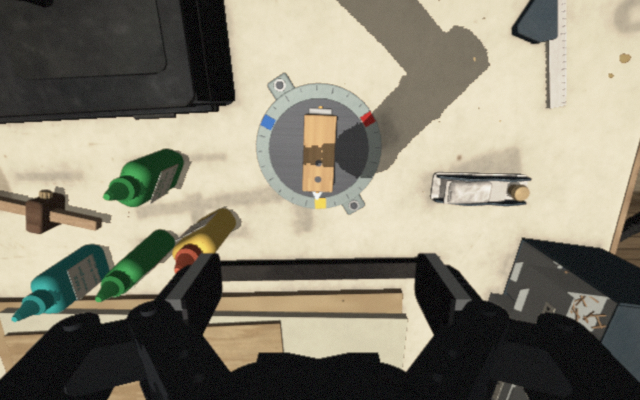

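The wrist view shows the ring centred near (319,146), with blue at (268,122), red at (369,118) and yellow at (320,204). The pointer tip is at (318,197), and the block tilts slightly. I'll segment the marks by colour to get the axis.

```bash
cat >> h.py <<'E'
def marks(q):
    h=cv2.cvtColor(np.array(q["frame"]),cv2.COLOR_RGB2HSV).astype(int)
    H,S,V=h[...,0],h[...,1],h[...,2];P={}
    c0=project(q,(506,300,25));yy,xx=np.mgrid[:400,:640]
    rr=np.hypot(xx-c0[0],yy-c0[1]);R=np.hypot(*(project(q,(606,300,25))-c0));near=(rr<R*1.12)&(rr>R*.65)
    for n,m in dict(red=((H<6)|(H>174)),yellow=(H>22)&(H<34),blue=(H>100)&(H<125)).items():
        m=(m&(S>130)&(V>60)&near).astype(np.uint8)
        k,l,st,ce=cv2.connectedComponentsWithStats(m)
        if k>1:
            i=1+np.argmax(st[1:,4]);P[n]=at(q,ce[i],25)[:2];print(n,st[i,4],np.round(ce[i]),np.round(P[n],1))
    return P
def project(q,w):
    c=np.array(q["extrinsics"])@np.append(w,1);return np.array([q["fx"]*c[0]/c[2]+q["cx"],q["fy"]*c[1]/c[2]+q["cy"]])
E
python3 -c "
from h import *
p,q=wrist('w2.png');P=marks(q)
if len(P)==3:
    c=sum(P.values())/3;print('axis',c,{k:(np.hypot(*(v-c)),np.degrees(np.arctan2(*(v-c)[::-1]))) for k,v in P.items()})
for k,z in (('pointer_tip',34),('block_mid',54.5)):
    for r in models.tip_of(p,k)[:1]: print(k,r['score'],at(q,r['pixel'],z))
"
```

```text
red 122 [367. 119.] [459.4 375.5]
yellow 88 [320. 203.] [595.4 302.4]
blue 112 [267. 122.] [463.8 221.2]
axis [506.1883931 299.7137064] {'red': (np.float64(89.10277856298336), np.float64(121.69399949111657)), 'yellow': (np.float64(89.25139743412157), np.float64(1.731609863637588)), 'blue': (np.float64(89.22787143003342), np.float64(-118.3698266088281))}
pointer_tip 0.96 [582.42349284 297.71669523  34.        ]
block_mid 0.75 [506.61579898 298.33416119  54.5       ]
```

Emit:
arm_command(
  rows=[
    {"grip": 1,"linear": [-1,0,60],"rot": [0,0,0.03]},
    {"grip": 1,"linear": [-1,0,120],"rot": [0,0,0.03]},
    {"grip": 1,"linear": [-1,0,180],"rot": [0,0,0.03]},
    {"grip": 1,"linear": [-1,0,235],"rot": [0,0,0.03]},
    {"grip": 1,"linear": [-1,0,270],"rot": [0,0,0.03]},
    {"grip": 1,"linear": [-1,0,300],"rot": [0,0,0.03]},
    {"grip": 1,"linear": [-1,0,325],"rot": [0,0,0.03]},
    {"grip": 1,"linear": [-1,0,345],"rot": [0,0,0.03]},
    {"grip": 1,"linear": [-1,0,355],"rot": [0,0,0.03]},
    {"grip": 1,"linear": [-1,0,355],"rot": [0,0,0.03]},
  ],
)

```text
clock: 5.32
position: [506.1, 300.4, 45.9]
ee_rot: [0.015, 1.0, -0.0, -0.0]
contact_force: [0.6, -0.3, 0.5]
gripper_width: 85.4
grasp_force: 0.0
```

Emit:
arm_command(
  rows=[
    {"grip": 0.8,"linear": [0,0,0],"rot": [0,0,0]},
    {"grip": 0.7,"linear": [0,0,0],"rot": [0,0,0]},
    {"grip": 0.6,"linear": [0,0,0],"rot": [0,0,0]},
    {"grip": 0.6,"linear": [0,0,0],"rot": [0,0,0]},
  ],
)

```text
clock: 5.82
position: [506.2, 300.6, 46.6]
ee_rot: [0.015, 1.0, 0.0, 0.0]
contact_force: [-0.6, 0.1, 0.6]
gripper_width: 50.9
grasp_force: 0.0
```

```bash
python3 -c "
from h import *
delta(506.2,299.7,46);print(arm.read_state()['gripper_width'])"
```

```text
clk 5.825 pos [506.2 300.6  46.6] j [ 0.81  0.51 -0.3   0.   -0.75 -2.41] yaw_y 88.3 F [-0.6  0.1  0.6]
tool shift [-0.  -0.9  0.6]
50.8778502247382
```

Emit:
arm_command(
  rows=[
    {"grip": 0.6,"linear": [0,-1,0],"rot": [0,0,-0.1]},
    {"grip": 0.6,"linear": [0,-1,0],"rot": [0,0,-0.2]},
    {"grip": 0.6,"linear": [0,-1,0],"rot": [0,0,-0.3]},
    {"grip": 0.6,"linear": [0,-1,0],"rot": [0,0,-0.4]},
    {"grip": 0.6,"linear": [0,-1,0],"rot": [0,0,-0.5]},
    {"grip": 0.6,"linear": [0,-1,0],"rot": [0,0,-0.6]},
    {"grip": 0.6,"linear": [0,-1,0],"rot": [0,0,-0.7]},
    {"grip": 0.6,"linear": [0,-1,0],"rot": [0,0,-0.8]},
    {"grip": 0.6,"linear": [0,-1,0],"rot": [0,0,-0.9]},
    {"grip": 0.6,"linear": [0,-1,0],"rot": [0,0,-1.0]},
  ],
)

```text
clock: 7.08
position: [506.8, 300.3, 46.6]
ee_rot: [-0.468, 0.884, 0.0, 0.001]
contact_force: [1.1, 0.8, -0.7]
gripper_width: 51.1
grasp_force: 3.3
```

```bash
python3 -c "
from h import *
delta(506.2,299.7,46);print(arm.read_state()['gripper_width'],arm.read_state()['wrist_torque'])
p,q=wrist('w3.png');save(imaging.get_image('top'),'top3.png')
for k,z in (('pointer_tip',34),('block_mid',54.5)):
    for r in models.tip_of(p,k)[:1]: print(k,r['score'],at(q,r['pixel'],z))
"
```

```text
clk 7.075 pos [506.8 300.3  46.6] j [ 0.81  0.51 -0.3  -0.   -0.75 -1.41] yaw_y 145.8 F [ 1.1  0.8 -0.7]
tool shift [0.9 0.2 0.6]
51.08011896648735 [ 0.2496547  -0.21629797 -0.16382327]
block_mid 0.57 [506.82722301 299.51143066  54.5       ]
```

View pics/w3.png

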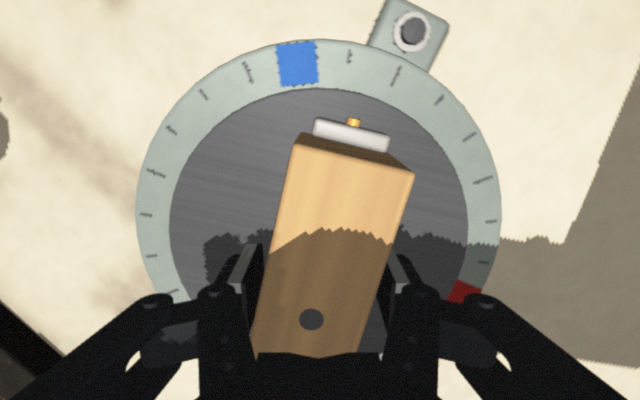

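The gripper drives the block, which lags it by about 12.6° (half-gap 25.5, pad half-width 11). The block is at about 43°, so 1.37 rad remain to the red mark at 121.7°.

Emit:
arm_command(
  rows=[
    {"grip": 0.6,"linear": [1,0,0],"rot": [0,0,-0.14]},
    {"grip": 0.6,"linear": [1,0,0],"rot": [0,0,-0.28]},
    {"grip": 0.6,"linear": [1,0,0],"rot": [0,0,-0.42]},
    {"grip": 0.6,"linear": [1,0,0],"rot": [0,0,-0.56]},
    {"grip": 0.6,"linear": [1,0,0],"rot": [0,0,-0.7]},
    {"grip": 0.6,"linear": [1,0,0],"rot": [0,0,-0.84]},
    {"grip": 0.6,"linear": [1,0,0],"rot": [0,0,-0.98]},
    {"grip": 0.6,"linear": [1,0,0],"rot": [0,0,-1.12]},
    {"grip": 0.6,"linear": [1,0,0],"rot": [0,0,-1.26]},
    {"grip": 0.6,"linear": [1,0,0],"rot": [0,0,-1.36]},
  ],
)

```text
clock: 8.52
position: [507.3, 299.3, 46.4]
ee_rot: [0.919, -0.394, 0.001, -0.001]
contact_force: [5.3, 1.3, -4.2]
gripper_width: 51.2
grasp_force: 4.1
```

Emit:
arm_command(
  rows=[
    {"grip": 0.6,"linear": [0,0,0],"rot": [0,0,0]},
    {"grip": 0.6,"linear": [0,0,0],"rot": [0,0,0]},
    {"grip": 0.8,"linear": [0,0,0],"rot": [0,0,0.05]},
    {"grip": 1,"linear": [0,0,0],"rot": [0,0,0.1]},
    {"grip": 1,"linear": [0,0,0],"rot": [0,0,0.1]},
    {"grip": 1,"linear": [0,0,0],"rot": [0,0,0.1]},
  ],
)

```text
clock: 9.28
position: [505.3, 298.5, 46.3]
ee_rot: [0.898, -0.44, -0.0, 0.0]
contact_force: [0.6, -0.2, 0.3]
gripper_width: 85.5
grasp_force: 0.0
```

Emit:
arm_command(
  rows=[
    {"grip": 1,"linear": [0,0,-20],"rot": [0,0,0]},
    {"grip": 1,"linear": [0,0,-50],"rot": [0,0,0]},
    {"grip": 1,"linear": [0,0,-100],"rot": [0,0,0]},
    {"grip": 1,"linear": [0,0,-150],"rot": [0,0,0]},
    {"grip": 1,"linear": [0,0,-210],"rot": [0,0,0]},
    {"grip": 1,"linear": [0,0,-270],"rot": [0,0,0]},
    {"grip": 1,"linear": [0,0,-300],"rot": [0,0,0]},
    {"grip": 1,"linear": [0,0,-300],"rot": [0,0,0]},
    {"grip": 1,"linear": [0,0,-300],"rot": [0,0,0]},
  ],
)

```text
clock: 10.4
position: [504.9, 298.4, 345.0]
ee_rot: [0.898, -0.44, -0.001, 0.001]
contact_force: [-0.3, -0.2, -0.1]
gripper_width: 85.6
grasp_force: 0.0
```

```bash
python3 -c "
from h import *
delta(506.2,299.7,46)
p,q=wrist('w4.png');P=marks(q)
for k,z in (('pointer_tip',34),('block_mid',54.5),('red_mark',25),('axis',32)):
    for r in models.tip_of(p,k)[:1]:
        w=at(q,r['pixel'],z);print(k,r['score'],np.round(r['pixel']),w,np.degrees(np.arctan2(w[1]-299.7,w[0]-506.2)))
cv2.imwrite('pics/w4c.png',cv2.resize(cv2.imread('pics/w4.png')[60:260,200:450],None,fx=3,fy=3,interpolation=2))
"
```

```text
clk 10.4 pos [504.9 298.4 345. ] j [ 0.81  0.27  0.12 -0.   -1.42 -0.15] yaw_y -142.2 F [-0.3 -0.2 -0.1]
tool shift [ -0.   -2.6 299. ]
red 112 [309. 213.] [459.3 375.5]
yellow 160 [263. 116.] [595.2 302.6]
blue 139 [374. 128.] [464.1 221.3]
pointer_tip 0.78 [310. 208.] [464.70261282 365.72735811  34.        ] 122.14885929395007
block_mid 0.83 [313. 158.] [508.07810104 301.83037099  54.5       ] 48.601114236248954
red_mark 0.64 [310. 214.] [458.15180182 376.53303977  25.        ] 122.02015352411568
```

View pics/w4c.png

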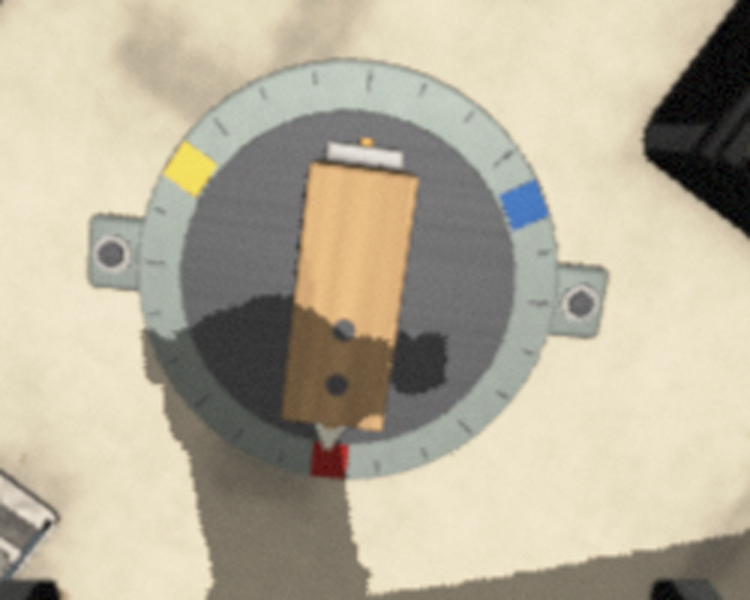

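The crop shows the pointer tip at (331,447), centred on the red mark at (329,460). Measured, that is 122.1° against 121.7–122.0°, the arm is clear, and nothing else was moved.

```bash
python3 -c "
from bench import job
print(job.job_done())"
```

```text
the job is handed in; nothing more can be done
None
```

The plate's pointer was turned to the red mark, measured within about 0.5° of its centre, with the gripper released and the arm clear; the job is handed in, though it returned no verdict.

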